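# Step the lamp bracket under the pointer and lock the slides

## Task

Check the white headlamp bracket on the x-y slide table and set it up for drilling: move its carrier (the orange knob is its handle) until the middle of the red dot is under the fixed brass pointer, stop there for a second, then bring the middle of the blue dot under the pointer and stop there for a second. With the blue dot still under the pointer, slide the yellow lock along its track fully to its stop at the end away from the robot, and let go. Do not knock the pointer frame, whose bar hangs over the knob, and leave the loose things beside it where they are.

Things in the scene. Friction and masses are not known exactly. Their poses are not given: they have to be found in the camera images.
- stage: fixed base of the x-y slide table: grey metal plate 330 x 320 x 12 mm. Origin on the table surface vertically below the pointer; its x and y axes are the directions of the two slides. It stands sideways: x points roughly to the robot's right, y roughly away from the robot. The plate reaches from x -200 to +130 and y -115 to +205 mm; rails and saddle on it stand up to 37 mm above the table
- portal: fixed aluminium pointer frame, origin and axes as stage. One post 40 x 30 mm at x -90, y +180 mm (foot 60 x 50); from it over the knob a bar (x -110 to -70, y -70 to +195, 237 to 262 mm high); a 10 mm arm from it holds the pointer, an 8 mm rod hanging at x 0, y 0. A vertical gripper at the knob hits the bar: come from stage -x, leaning back to -x about 40 degrees
- pointer_tip (a point): lower end of the brass pointer (a cone), 62 mm above the table and 12 mm above the bracket. Fixed
- knob_grip (a point): point to grip on the orange knob: an upright cylinder of 18 mm diameter from 45 to 97 mm above the table, on the carrier; this point is on its axis at 80 mm height. Axes as those of stage. The knob is 90 mm towards stage -x from the carrier's centre; the black carrier's top is 45 mm above the table
- red_mark (a point): centre of the red dot, 10 mm diameter, on top of the bracket (50 mm above the table), 30 mm from the carrier's centre. The white bracket (86 x 26 x 4 mm) is clamped on the carrier by a dark screw in its middle at some angle, and moves with it without turning
- blue_mark (a point): centre of the blue dot, 10 mm diameter, at the bracket's other end, 60 mm from the red dot
- saddle (a joint): position of the x slide in m, -0.042 to 0.042; it grows as the carrier goes along stage +x. 0: carrier's centre below the pointer. Slides with 2 N friction and stays where it is left
- carrier (a joint): position of the y slide in m, -0.042 to 0.042; it grows as the carrier goes along stage +y. Same friction
- lock (a joint): position of the yellow lock in m: 0 open (stop at its stage -y end, nearest the robot) to 0.050 locked (stop at its stage +y end, away from the robot). Slides with 2 N friction
- lock_grip (a point): point to grip on the yellow lock, a fin 22 (stage x) x 12 (stage y) mm, from 24 to 60 mm above the table, on a track at the base's stage -x edge (x -175 mm; the robot's left); this point is at 50 mm height, on the fin's axis. It moves along stage y. The end stops beside it reach 23 mm above the table, the base plate 12 mm
- headlamp: bystander: green plastic bicycle headlamp, about 78 x 58 x 64 mm, loose; origin under its middle
- seat_clamp: bystander: chrome seat clamp ring, 38 mm diameter, 16 mm high, loose; origin at its centre underneath
- bolt_dish: bystander: round glass dish of bolts, 90 mm diameter, 32 mm high, loose; origin at its centre underneath
- spoke_key: bystander: small steel spoke key, 66 x 28 x 9 mm, loose; origin at its centre underneath

How it is judged:
On the way, in this order (a step that is already met when the one before it is completed fails the run):
1. the red dot's middle is within 4 mm (horizontally) of the pointer for half a second, the lock still open (below 0.020) (horizontal distance between red_mark and pointer_tip below 0.004 m and value of joint lock below 0.02 m), for 0.5 s.
2. then the blue dot's middle is within 4 mm of the pointer for half a second, the lock still open (below 0.020) (horizontal distance between blue_mark and pointer_tip below 0.004 m and value of joint lock below 0.02 m), for 0.5 s.
3. then the lock is at its far stop (above 0.046) with the blue dot still under the pointer (horizontal distance between blue_mark and pointer_tip below 0.004 m and value of joint lock above 0.046 m), for 0.2 s.
At the end, for the whole second after the job is handed in: the blue dot's middle is within 4 mm (horizontally) of the pointer tip, the yellow lock is within 4 mm of its far stop (above 0.046), and the slides and the lock are at rest (all of step 3 and velocity of joint saddle between -0.01 and 0.01 m/s and velocity of joint carrier between -0.01 and 0.01 m/s and velocity of joint lock between -0.01 and 0.01 m/s); the robot touches nothing.
It fails at once if the headlamp is moved by more than 20 mm (distance of headlamp from where it was at the start of the episode above 0.02 m).
It fails at once if the seat clamp is moved by more than 20 mm (distance of seat_clamp from where it was at the start of the episode above 0.02 m).
It fails at once if the bolt dish is moved by more than 20 mm (distance of bolt_dish from where it was at the start of the episode above 0.02 m).
It fails at once if the spoke key is moved by more than 20 mm (distance of spoke_key from where it was at the start of the episode above 0.02 m).
It fails at once if the robot knocks the pointer frame (more than 20 N) (contact force between any of the arm, the fingers and portal above 20 N).
It also fails if it takes over 64 s, if anything falls off the work surface, if the arm or the gripper's body presses on something with over 40 N, if the wrist force passes 120 N, or if a joint passes its speed limit or range.

## Robot

A 7-joint arm with a two-finger parallel gripper is mounted at the origin on the work surface. World frame = base frame: x ahead of the robot, y to its left, z up, the work surface at z = 0. Lengths are in m, angles in rad, forces in N, time in s.
With the tool pointing down it reaches from about 0.4 to 0.9 m from the base axis. Payload 5.6 kg.
Tool frame: the origin (TCP) lies midway between the tips of the shut fingers; the grasp point (between the pads) lies 19 mm behind it; z points along the fingers, y is the line along which they close (so a half turn about z gives the same grasp; the last joint's range is limited). The gripper opens to 92 mm and grips with 3 to 60 N. Pads are 20 mm wide; open, the fingers measure 128 mm over their backs; the gripper's body (75 mm by 189 mm) begins 69 mm behind the grasp point.
Start: joints at [-1.177, 0.468, -0.012, 1.603, 0.006, 1.071, -0.056], TCP at [0.275, 0.589, 0.215] pointing down, gripper open.
Joint ranges: [-2.53, 2.53], [-0.31, 2.02], [-1.57, 1.55], [0.28, 2.44], [-1.29, 4.43], [0.15, 1.84], [-2.92, 2.92]. Speed limits (rad/s): [2.57, 2.57, 3.14, 3.14, 3.14, 3.14, 3.14].

## Interface

Orientations are given as a 3x3 rotation matrix whose columns are the frame's x, y, z axes.
In Python, from station import env, effector, solver, viewer, workorder, search_frame, tip_of gives the robot as it stands. Calls block until the motion is done:
- env.reach(position, orientation): joint-space move of the TCP to a pose.
- env.movel(position, frame=None, rate=0.15): straight line of the TCP; frame=None keeps the orientation; rate is the mean speed in m/s.
- env.goto_joints(angles): joint-space move.
- effector.release() and effector.grasp(squeeze=None): open the fingers fully, or close them until they stop; squeeze is the grip in N (None keeps the last).
- env.pause(seconds).
- solver.inverse_kinematics(position, orientation): joint angles nearest the present ones, or None.
- env.sense(): the state.
- viewer.read_camera(name): name is "scene" or "top" or "wrist"; returns (picture, depth): 480x640x3 uint8, red, green, blue; 480x640 float32, m along the optical axis (not along the pixel's ray), 0 where there is no reading.
- viewer.camera_info(name): a dict with "intrinsics" (3x3 intrinsics, pixels), "dist_coeffs" ([k1, k2, p1, p2, k3] as OpenCV has them; the pictures are not rectified), "eye" and "rotation" of the camera in the world; the wrist camera has in their place "T_tool_cam" (4x4, takes a point from camera to tool coordinates, whose origin is the TCP and whose axes are the flange's). Camera axes: x right, y up, looking along -z (the intrinsics and any distortion apply to the point x, -y, -z); pixel columns grow to the right and rows downward; lengths in m; the calibration is good to about 2 mm. A picture is of the moment at which its call begins: read the wrist's pose just before it. camera_info takes no time and is no camera call.
A pose or a line that the arm cannot do raises env.PlanningError and nothing moves.
- workorder.finish_job(): hands the job in; it is judged then, once.
Trained networks look in the newest picture that a camera, given by its name, has taken for a name from the list of things; names that differ only in an ending like _2 or _b are one class to them, and where a whole thing is asked for, a point or a joint stands for the part that bears it (a point fixed in the world has none). Each returns a list of dicts, best first, with "score" (0 to 1); they miss things now and then, are a little off and sometimes report something else, mostly with a low value. They report only what shows in the picture. A call takes as long as a camera call.
- search_frame(camera, name): "at" ([x, y, z] in m, in world coordinates, good to about 4 mm: the middle of the surface that is visible of it).
- tip_of(camera, name): "at" ([x, y, z] in m, in world coordinates, good to about 4 mm: a listed point, or the origin of a listed thing).
The state is a dict: "t": time; "joint_positions": joint angles; "joint_velocities": joint speeds; "tau": joint torques, N m; "ee_pos": TCP position; "tcp_rot": TCP orientation; "wrist_force": force on the tool from outside, world axes, zero at the start; "moment": the same for the moment, N m; "gripper_width": finger opening in m; "grasp_force": force on a finger pad.
Only numpy, scipy, OpenCV 4.12 (cv2) and the standard library are available. Lean on these libraries where they do the work, as an engineer would, in place of code of your own. Each camera call takes 0.05 s, during which the arm holds its last target. There are 200 camera calls.

## Working session

There is one attempt and no reset: what is moved stays moved. The work goes in short steps, each a Python script; the robot and the scene stay as the last script left them, time stands still between calls to the robot, and variables do not carry over. Pictures are saved under pics/ and viewed, at most 10 in all, crops included, and the job is handed in when it is done.

```bash
ls; mkdir -p pics
python3 - <<'E'
from station import env, effector, solver, viewer, workorder, search_frame, tip_of
import cv2, numpy as np
np.set_printoptions(precision=4,suppress=True)
for c in ["scene","top"]:
    p,d=viewer.read_camera(c); cv2.imwrite(f"pics/{c}0.png",p[:,:,::-1]); np.savez(f"pics/{c}0.npz",p=p,d=d)
    i=viewer.camera_info(c); print(c,i)
    for n in ["stage","portal","pointer_tip","knob_grip","red_mark","blue_mark","lock_grip","headlamp","seat_clamp","bolt_dish","spoke_key"]:
        print(n,[(np.array(r["at"]).round(4).tolist(),round(r["score"],2)) for r in tip_of(c,n)[:2]])
print(viewer.camera_info("wrist")); print(env.sense()["t"])
E
```

```text
pics
scene {'intrinsics': array([[439.0475,   0.    , 317.4736],
       [  0.    , 439.0475, 233.1675],
       [  0.    ,   0.    ,   1.    ]]), 'dist_coeffs': array([0.0368, 0.    , 0.    , 0.    , 0.    ]), 'eye': array([1.0734, 0.3734, 0.5459]), 'rotation': array([[-0.6545, -0.4762,  0.5872],
       [ 0.7557, -0.4359,  0.4888],
       [ 0.0232,  0.7637,  0.6452]])}
stage [([0.552, -0.0955, 0.0046], 0.76), ([0.6776, 0.1851, 0.0005], 0.26)]
portal []
pointer_tip [([0.6587, -0.3194, 0.0039], 0.72), ([0.5637, -0.0904, 0.063], 0.6)]
knob_grip [([0.5466, -0.0108, 0.0818], 0.77)]
red_mark [([0.5371, -0.133, 0.0487], 0.84), ([0.544, -0.3083, -0.0027], 0.52)]
blue_mark [([0.5561, -0.0949, 0.0015], 0.7), ([0.5482, -0.0743, 0.0489], 0.56)]
lock_grip [([0.5391, 0.0807, 0.0479], 0.51)]
headlamp [([0.6588, -0.3178, 0.0047], 0.89), ([0.5625, -0.0923, 0.0634], 0.41)]
seat_clamp [([0.6727, 0.1874, 0.0007], 0.79)]
bolt_dish [([0.5428, -0.3068, -0.0035], 0.57)]
spoke_key [([0.5437, 0.1697, -0.003], 0.73)]
top {'intrinsics': array([[601.6213,   0.    , 316.4741],
       [  0.    , 601.6213, 230.6582]
[... 545 characters left out ...]
 [([0.549, -0.0781, 0.0474], 0.67)]
lock_grip [([0.5414, 0.0815, 0.0529], 0.55), ([0.5425, -0.0157, 0.0806], 0.37)]
headlamp [([0.6629, -0.3185, 0.0025], 0.86)]
seat_clamp [([0.6799, 0.1796, 0.0034], 0.68)]
bolt_dish [([0.544, -0.3012, 0.0021], 0.91)]
spoke_key [([0.5453, 0.1682, -0.0033], 0.81)]
{'intrinsics': array([[339.6571,   0.    , 320.4939],
       [  0.    , 339.6571, 236.0647],
       [  0.    ,   0.    ,   1.    ]]), 'dist_coeffs': array([-0.0425,  0.    ,  0.    ,  0.    ,  0.    ]), 'T_tool_cam': array([[-0.0004,  0.9699,  0.2434,  0.0696],
       [ 1.    ,  0.0002,  0.0005, -0.0005],
       [ 0.0005,  0.2434, -0.9699, -0.1695],
       [ 0.    ,  0.    ,  0.    ,  1.    ]])}
1.2
```

View pics/scene0.png

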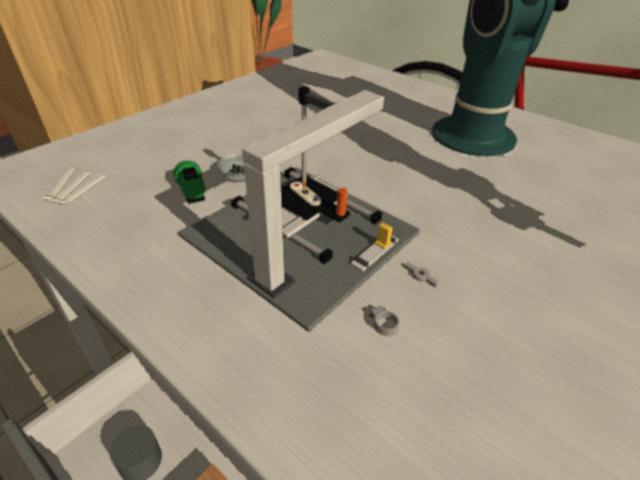

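View pics/top0.png

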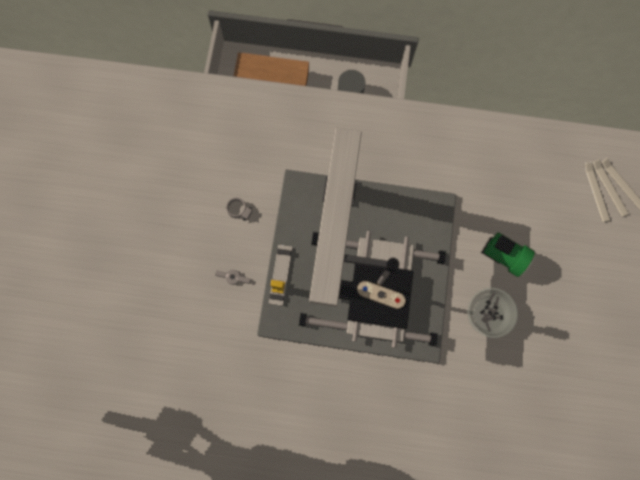

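```bash
cat > h.py <<'E'
from station import env, effector, solver, viewer, workorder, search_frame, tip_of
import cv2, numpy as np
np.set_printoptions(precision=4,suppress=True)
def ray(c,uv,pose=None):
    i=viewer.camera_info(c)
    n=cv2.undistortPoints(np.array([[uv]],float),i["intrinsics"],i["dist_coeffs"])[0,0]
    R,e=(i["rotation"],i["eye"]) if pose is None else pose
    return e,R@np.array([n[0],-n[1],-1.])
def at_z(c,uv,z,pose=None):
    e,d=ray(c,uv,pose); return e+d*(z-e[2])/d[2]
def tri(rays):
    A=np.zeros((3,3));b=np.zeros(3)
    for e,d in rays:
        d=d/np.linalg.norm(d);P=np.eye(3)-np.outer(d,d);A+=P;b+=P@e
    return np.linalg.solve(A,b)
def proj(c,X):
    i=viewer.camera_info(c); p=i["rotation"].T@(np.asarray(X)-i["eye"]); p=p*[1,-1,-1]
    return cv2.projectPoints(p[None],np.zeros(3),np.zeros(3),i["intrinsics"],i["dist_coeffs"])[0].ravel()
def blob(p,col,box=None,s=110):
    h=cv2.cvtColor(p,cv2.COLOR_RGB2HSV).astype(int);H,S,V=h[...,0],h[...,1],h[...,2]
    m={"red":((H<6)|(H>172)),"blue":(H>100)&(H<135),"yellow":(H>20)&(H<32),"orange":(H>=5)&(H<15)}[col]&(S>s)&(V>40)
    if box is not None:
        q=np.zeros_like(m);q[box[1]:box[3],box[0]:box[2]]=1;m&=q
    n,l,st,ce=cv2.connectedComponentsWithStats(m.astype(np.uint8))
    o=sorted(range(1,n),key=lambda k:-st[k,4])[:3]
    return [(ce[k].round(1),st[k,4]) for k in o]
E
python3 - <<'E'
from h import *
ims=[]
for c,(x,y) in {"scene":(270,160),"top":(340,245)}.items():
    p=np.load(f"pics/{c}0.npz")["p"]
    ims.append(cv2.resize(p[y:y+75,x:x+80,::-1],None,fx=5,fy=5,interpolation=cv2.INTER_CUBIC))
    for col in["red","blue","yellow","orange"]:print(c,col,blob(p,col,(230,150,430,320),90))
    print("tip pred",proj(c,[.557,-.0955,.062]))
cv2.imwrite("pics/crop0.png",np.hstack(ims))
for pts in [[(287,171),(455,192),(443,360),(259,337)]]:
    P=np.array([at_z("top",u,.012) for u in pts]);print(P)
S=np.array([at_z("scene",u,.012) for u in [(309,329),(419,232),(180,234)]]);print(S)
E
```

```text
scene red [(array([296. , 184.8]), np.int32(4)), (array([336., 199.]), np.int32(1))]
scene blue [(array([314.5, 199. ]), np.int32(2))]
scene yellow [(array([384. , 235.2]), np.int32(305))]
scene orange [(array([341.4, 201.7]), np.int32(299)), (array([296.1, 184.6]), np.int32(16)), (array([301., 180.]), np.int32(1))]
tip pred [303.1458 191.1397]
top red [(array([397.3, 299.9]), np.int32(12))]
top blue [(array([364.9, 288.7]), np.int32(9))]
top yellow [(array([276.8, 286. ]), np.int32(147))]
top orange [(array([397.4, 300. ]), np.int32(20))]
tip pred [378.0044 285.2809]
[[ 0.7592  0.098   0.012 ]
 [ 0.7632 -0.2241  0.012 ]
 [ 0.4486 -0.23    0.012 ]
 [ 0.4426  0.0999  0.012 ]]
[[ 0.7639  0.1049  0.012 ]
 [ 0.4544  0.1093  0.012 ]
 [ 0.7615 -0.2175  0.012 ]]
```

View pics/crop0.png

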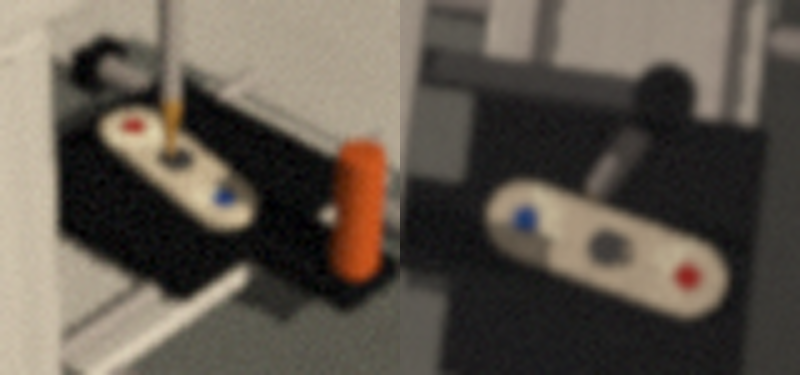

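Run:
```python
from h import *
s=env.sense();print(s["tcp_rot"],s["joint_positions"],s["t"])
T={"red":[(296.0,184.9),(397.3,300)],"blue":[(314.7,199.0),(364.9,288.7)],"tip":[(304.2,190.2),(378,285)],"lock":[(384,235.2),(276.8,286)]}
for k,(a,b) in T.items():
    print(k,tri([ray("scene",a),ray("top",b)]),at_z("scene",a,.062 if k=="tip" else .05),at_z("top",b,.062 if k=="tip" else .05))
def R(lean,sg):
    z=np.array([0,-np.sin(lean),-np.cos(lean)]);y=np.array([sg,0,0.]);return np.c_[np.cross(y,z),y,z]
K=np.array([.546,-.015,.08])
for sg in(1,-1):
  for L in(30,40,45):
    r=R(np.radians(L),sg)
    for off in ([0,0,0],[-.04,.03,0],[.04,-.03,0]):
      for back in(0,.13):
        q=solver.inverse_kinematics(K+off+r[:,2]*(.019-back),r);print(sg,L,off,back,None if q is None else np.round(q,2))
```

```text
[[-0.9061  0.4231  0.    ]
 [ 0.4231  0.9061  0.    ]
 [-0.      0.     -1.    ]] [-1.177   0.4675 -0.0116  1.6027  0.006   1.0714 -0.0563] 1.2
red [ 0.5378 -0.1328  0.0499] [ 0.5378 -0.1324  0.05  ] [ 0.5379 -0.1331  0.05  ]
blue [ 0.5492 -0.0737  0.0502] [ 0.5486 -0.073   0.05  ] [ 0.5497 -0.0744  0.05  ]
tip [ 0.5565 -0.0945  0.0647] [ 0.5533 -0.0961  0.062 ] [ 0.5575 -0.0954  0.062 ]
lock [0.5344 0.0804 0.0376] [0.5477 0.0872 0.05  ] [0.5325 0.0796 0.05  ]
1 30 [0, 0, 0] 0 [-0.73  0.66  0.55  1.96  0.27  0.75 -0.47]
1 30 [0, 0, 0] 0.13 [-0.88  0.5   0.61  1.87  0.25  1.03 -0.46]
1 30 [-0.04, 0.03, 0] 0 [-0.81  0.62  0.54  2.04  0.28  0.76 -0.56]
1 30 [-0.04, 0.03, 0] 0.13 [-0.96  0.46  0.59  1.93  0.27  1.05 -0.55]
1 30 [0.04, -0.03, 0] 0 [-0.66  0.7   0.56  1.88  0.24  0.76 -0.38]
1 30 [0.04, -0.03, 0] 0.13 [-0.8   0.55  0.62  1.8   0.23  1.02 -0.37]
1 40 [0, 0, 0] 0 [-0.83  0.74  0.59  1.94  0.37  0.83 -0.61]
1 40 [0, 0, 0] 0.13 [-0.98  0.62  0.64  1.84  0.32  1.1  -0.58]
1 40 [-0.04, 0.03, 0] 0 [-0.91  0.71  0.58  2.    0.37  0.84 -0.69]
1 40 [-0.04, 0.03, 0] 0.13 [-1.03  0.57
[... 1100 characters left out ...]
3   2.23]
-1 40 [-0.04, 0.03, 0] 0 [-0.39  0.64 -0.09  1.97  0.78  1.07  2.09]
-1 40 [-0.04, 0.03, 0] 0.13 [-0.44  0.53 -0.19  1.84  0.67  1.31  2.16]
-1 40 [0.04, -0.03, 0] 0 [-0.28  0.7  -0.05  1.83  0.82  1.05  2.24]
-1 40 [0.04, -0.03, 0] 0.13 [-0.34  0.59 -0.14  1.73  0.72  1.28  2.3 ]
-1 45 [0, 0, 0] 0 [-0.36  0.71 -0.08  1.89  0.85  1.13  2.1 ]
-1 45 [0, 0, 0] 0.13 [-0.42  0.61 -0.18  1.77  0.75  1.37  2.16]
-1 45 [-0.04, 0.03, 0] 0 [-0.42  0.68 -0.1   1.95  0.82  1.14  2.04]
-1 45 [-0.04, 0.03, 0] 0.13 [-0.48  0.59 -0.2   1.82  0.71  1.38  2.09]
-1 45 [0.04, -0.03, 0] 0 [-0.3   0.74 -0.06  1.82  0.88  1.12  2.18]
-1 45 [0.04, -0.03, 0] 0.13 [-0.37  0.64 -0.16  1.71  0.78  1.35  2.23]
```

```bash
cat >> h.py <<'E'
L=np.radians(42);z_=np.array([0,-np.sin(L),-np.cos(L)]);y_=np.array([1.,0,0]);RT=np.c_[np.cross(y_,z_),y_,z_]
def wpose(s):
    M=viewer.camera_info("wrist")["T_tool_cam"]
    return s["tcp_rot"]@M[:3,:3], s["ee_pos"]+s["tcp_rot"]@M[:3,3]
def tcp(p,back=0): return np.asarray(p)+z_*(.019-back)
E
python3 - <<'E'
from h import *
K=np.array([.546,-.015,.08]);ims=[]
env.reach(tcp(K+[-.11,0,0],.15),RT)
for k in range(2):
    if k: env.movel(tcp(K+[.0,0,0],.15),RT,rate=.15)
    s=env.sense();p,d=viewer.read_camera("wrist");po=wpose(s)
    np.savez(f"pics/w{k}.npz",p=p,R=po[0],e=po[1])
    cv2.imwrite(f"pics/w{k}.png",p[:,:,::-1])
    for c in("red","blue","orange","yellow"):print(c,blob(p,c))
    for n in["pointer_tip","knob_grip","red_mark","blue_mark","lock_grip"]:
        print(n,[(np.array(r["at"]).round(4).tolist(),round(r["score"],2)) for r in tip_of("wrist",n)[:2]])
    ims.append(p[:,:,::-1])
cv2.imwrite("pics/wb.png",cv2.resize(np.vstack([i[100:400] for i in ims]),(640,600)));print(env.sense()["t"])
E
```

```text
red [(array([402., 263.]), np.int32(19)), (array([438., 193.]), np.int32(1))]
blue [(array([423.5, 237. ]), np.int32(24))]
orange [(array([405.9, 395. ]), np.int32(2303)), (array([438.8, 221.3]), np.int32(1146)), (array([401., 265.]), np.int32(3))]
yellow [(array([453. , 110.4]), np.int32(1618)), (array([ 85.7, 362.5]), np.int32(26)), (array([554.5, 362.2]), np.int32(16))]
pointer_tip [([0.5606, -0.1, 0.0664], 0.89)]
knob_grip [([0.5455, -0.014, 0.0816], 0.97)]
red_mark [([0.5372, -0.1279, 0.0524], 0.93)]
blue_mark [([0.5512, -0.0712, 0.0456], 0.7)]
lock_grip [([0.5313, 0.0749, 0.0495], 0.74), ([0.5574, -0.0986, 0.0651], 0.41)]
red [(array([315.2, 262.6]), np.int32(25)), (array([325., 192.]), np.int32(1)), (array([311., 221.]), np.int32(1))]
blue []
orange [(array([384.2, 395.1]), np.int32(2860)), (array([321. , 220.4]), np.int32(1086)), (array([318.2, 262.2]), np.int32(5))]
yellow [(array([309.8, 106.5]), np.int32(1305)), (array([ 85.7, 362.9]), np.int32(31)), (array([555.1, 362.6]), np.int32(30))]
pointer_tip [([0.5587, -0.0996, 0.0659], 0.76), ([0.5364, -0.1303, 0.0489], 0.69)]
knob_grip [([0.547, -0.0151, 0.078], 0.81), ([0.543, -0.3056, 0.0009], 0.55)]
red_mark [([0.5381, -0.13, 0.0499], 0.55)]
blue_mark [([0.5515, -0.0727, 0.0467], 0.81)]
lock_grip [([0.5362, 0.0782, 0.0503], 0.89)]
4.6
```

View pics/wb.png

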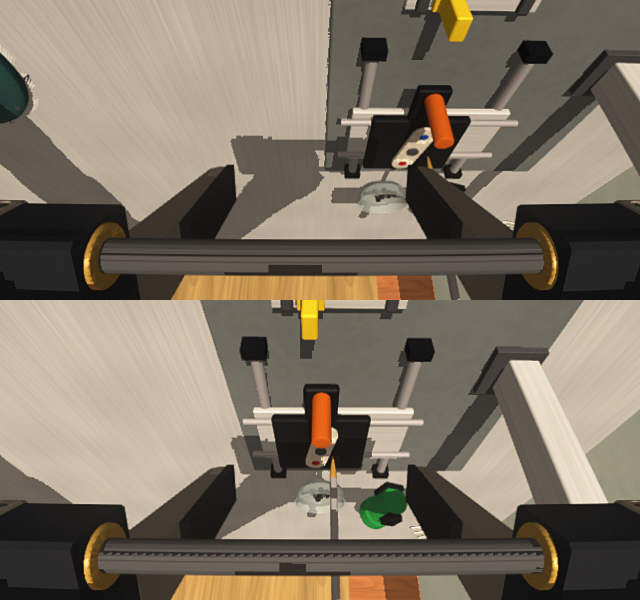

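Run:
```python
from h import *
a=np.load("pics/w0.npz")["p"][220:295,370:470,::-1];b=np.load("pics/w1.npz")["p"][220:295,280:380,::-1]
f=lambda i:cv2.resize(i,None,fx=4,fy=4,interpolation=cv2.INTER_CUBIC)
cv2.imwrite("pics/crop1.png",np.hstack([f(a),f(b)]))
```

```text
(no output)
```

View pics/crop1.png

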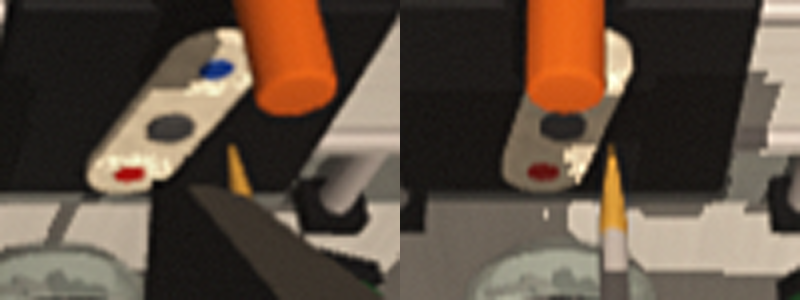

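Run:
```python
from h import *
W=[np.load(f"pics/w{k}.npz") for k in(0,1)];P=[(w["R"],w["e"]) for w in W]
T={"tip":[(427.2,255.1),(332,255.7)],"red":[(402,263),(315.1,262.4)],"blue":[(423.5,237),None]}
S={"red":[(296.0,184.9),(397.3,300)],"blue":[(314.7,199.0),(364.9,288.7)],"tip":[(304.2,190.2),(378,285)]}
for k,v in T.items():
    z=.062 if k=="tip" else .05
    r=[ray("wrist",u,p) for u,p in zip(v,P) if u]
    print(k,[at_z("wrist",u,z,p)[:2] for u,p in zip(v,P) if u],"tri",tri(r) if len(r)>1 else "", "all4",tri(r+[ray("scene",S[k][0]),ray("top",S[k][1])]))
```

```text
tip [array([ 0.5555, -0.0908]), array([ 0.5565, -0.0933])] tri [ 0.5565 -0.0939  0.0609] all4 [ 0.5564 -0.0944  0.0619]
red [array([ 0.5364, -0.1302]), array([ 0.5368, -0.13  ])] tri [ 0.5368 -0.1315  0.0492] all4 [ 0.5372 -0.133   0.0487]
blue [array([ 0.5485, -0.0719])] tri  all4 [ 0.5491 -0.0737  0.0495]
```

Run:
```python
from h import *
K=np.array([.5455,-.0142,.08])
env.movel(tcp(K,.10),RT,rate=.15)
env.movel(tcp(K),RT,rate=.1)
effector.grasp(30);s=env.sense();print(s["gripper_width"],s["grasp_force"],s["wrist_force"],s["ee_pos"],s["t"])
c=s["ee_pos"]+np.array([.019,.0385,0])
env.movel(c,RT,rate=.05);env.pause(.2)
s=env.sense();print(s["wrist_force"],s["ee_pos"]-c,s["t"])
for n in("scene","top","wrist"):
    s=env.sense();p,d=viewer.read_camera(n);np.savez(f"pics/{n}r.npz",p=p,R=wpose(s)[0],e=wpose(s)[1])
    print(n,blob(p,"red",(250,150,450,320),90),blob(p,"blue",(230,150,450,320),90))
a=np.load("pics/scener.npz")["p"][150:225,270:350,::-1];b=np.load("pics/topr.npz")["p"][245:320,330:410,::-1]
f=lambda i:cv2.resize(i,None,fx=5,fy=5,interpolation=cv2.INTER_CUBIC)
cv2.imwrite("pics/crop2.png",np.hstack([f(a),f(b)]))
```

```text
0.017155114004891486 29.999907910823822 [-0.5578  0.1489 -0.5973] [ 0.5456 -0.0269  0.0659] 7.35
[0.9657 1.6615 0.6804] [ 0.0006  0.0007 -0.    ] 8.5583
scene [(array([304.2, 197. ]), np.int32(5))] [(array([323. , 212.2]), np.int32(4))]
top [(array([375.9, 285.7]), np.int32(13))] [(array([344. , 274.3]), np.int32(7))]
wrist [(array([302. , 266.5]), np.int32(6)), (array([338., 251.]), np.int32(3)), (array([317., 227.]), np.int32(1))] []
```

View pics/crop2.png

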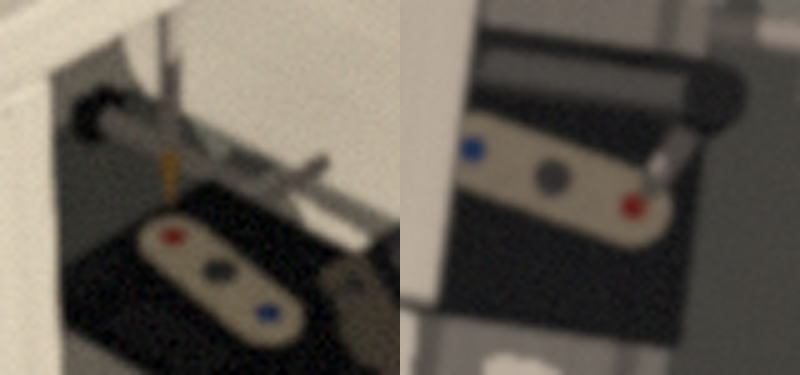

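Run:
```python
from h import *
for u in[(303.6,190.6),(303.6,191)]: print("tip scene",at_z("scene",u,.062))
print("red",at_z("scene",(304.2,197),.05),at_z("top",(375.9,285.7),.05))
print("blue",at_z("scene",(323,212.2),.05),at_z("top",(344,274.3),.05))
print(proj("top",[.556,-.0945,.062]),proj("scene",[.556,-.0945,.062]), proj("top",[.556,-.0945,.05]),proj("scene",[.556,-.0945,.05]))
w=np.load("pics/wristr.npz");b=w["p"][200:300,260:400,::-1]
cv2.imwrite("pics/crop3.png",cv2.resize(b,None,fx=5,fy=5,interpolation=cv2.INTER_CUBIC))
```

```text
tip scene [ 0.5551 -0.0961  0.062 ]
tip scene [ 0.5561 -0.0952  0.062 ]
red [ 0.5575 -0.0923  0.05  ] [ 0.5577 -0.093   0.05  ]
blue [ 0.5696 -0.0342  0.05  ] [ 0.5699 -0.0347  0.05  ]
[377.3673 285.7648] [303.8808 191.1238] [376.6562 286.7869] [303.8619 196.2299]
```

View pics/crop3.png

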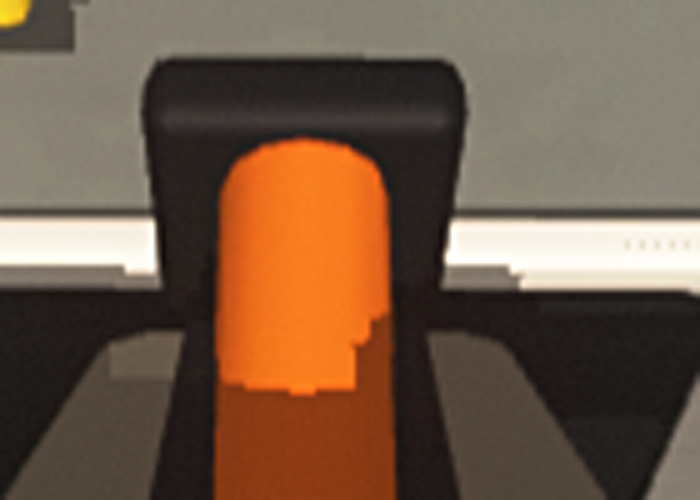

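Run:
```python
from h import *
s=env.sense();c=s["ee_pos"]+np.array([-.0016,-.0018,0])
env.movel(c,RT,rate=.03);env.pause(1.0)
s=env.sense();print(s["ee_pos"]-c);p,_=viewer.read_camera("scene");q,_=viewer.read_camera("top")
R=[blob(p,"red",(250,150,450,320),90)[0][0],blob(q,"red",(250,150,450,320),90)[0][0]]
print("red",at_z("scene",R[0],.05),at_z("top",R[1],.05))
c2=s["ee_pos"]+np.array([-.0122,-.0584,0])
env.movel(c2,RT,rate=.05);env.pause(.8)
s=env.sense();print(s["ee_pos"]-c2,s["wrist_force"])
p,_=viewer.read_camera("scene");q,_=viewer.read_camera("top")
for n,i in(("scene",p),("top",q)):
    b=blob(i,"blue",(250,150,450,320),80);print(n,b,[at_z(n,x[0],.05) for x in b[:1]])
print(env.sense()["t"])
a=p[150:225,270:350,::-1];b=q[245:320,340:420,::-1]
f=lambda i:cv2.resize(i,None,fx=5,fy=5,interpolation=cv2.INTER_CUBIC)
cv2.imwrite("pics/crop4.png",np.hstack([f(a),f(b)]))
```

```text
[-0.  0. -0.]
red [ 0.554  -0.0954  0.05  ] [ 0.5554 -0.0955  0.05  ]
[-0.0003 -0.0001  0.    ] [ 0.3659 -1.0944 -0.6137]
scene [(array([304., 196.]), np.int32(3))] [array([ 0.5552, -0.0948,  0.05  ])]
top [(array([377., 287.]), np.int32(9))] [array([ 0.5557, -0.0951,  0.05  ])]
12.3
```

View pics/crop4.png

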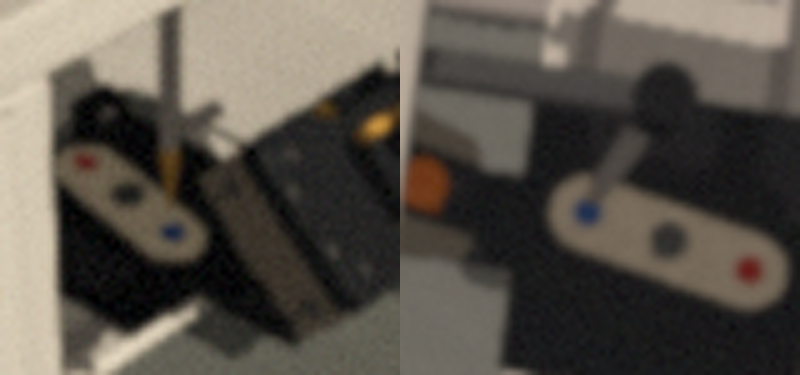

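Run:
```python
from h import *
W=[np.load(f"pics/w{k}.npz") for k in(0,1)];P=[(w["R"],w["e"]) for w in W]
print("lock tri",tri([ray("wrist",u,p) for u,p in zip([(453,110.4),(309.8,106.5)],P)]))
effector.release()
c=env.sense()["ee_pos"];env.movel(c-z_*.15,RT,rate=.15)
s=env.sense();p,_=viewer.read_camera("wrist");po=wpose(s);print(s["ee_pos"],blob(p,"yellow"))
for n in["lock_grip","blue_mark","pointer_tip"]:print(n,[(np.array(r["at"]).round(4).tolist(),round(r["score"],2)) for r in tip_of("wrist",n)[:2]])
q,_=viewer.read_camera("top");print("top",[(at_z("top",b[0],.05)) for b in blob(q,"blue",(250,150,450,320),80)[:1]],tip_of("top","lock_grip")[:1])
q,_=viewer.read_camera("scene");print("sc",[(at_z("scene",b[0],.05)) for b in blob(q,"blue",(250,150,450,320),80)[:1]])
cv2.imwrite("pics/w3.png",p[:,:,::-1]);np.savez("pics/w3.npz",p=p,R=po[0],e=po[1]);print(env.sense()["t"])
```

```text
lock tri [0.5355 0.0804 0.0354]
[0.5508 0.0513 0.1769] [(array([301.2,  80.3]), np.int32(1496)), (array([ 85.4, 360.3]), np.int32(11)), (array([ 87.3, 362. ]), np.int32(3))]
lock_grip [([0.5322, 0.0787, 0.0531], 0.63)]
blue_mark [([0.5551, -0.0914, 0.0451], 0.84)]
pointer_tip [([0.558, -0.0998, 0.0635], 0.61)]
top [array([ 0.5557, -0.0951,  0.05  ])] [{'at': [0.5376, 0.0813, 0.054], 'score': 0.66}]
sc [array([ 0.5534, -0.0952,  0.05  ])]
14.9667
```

View pics/w3.png

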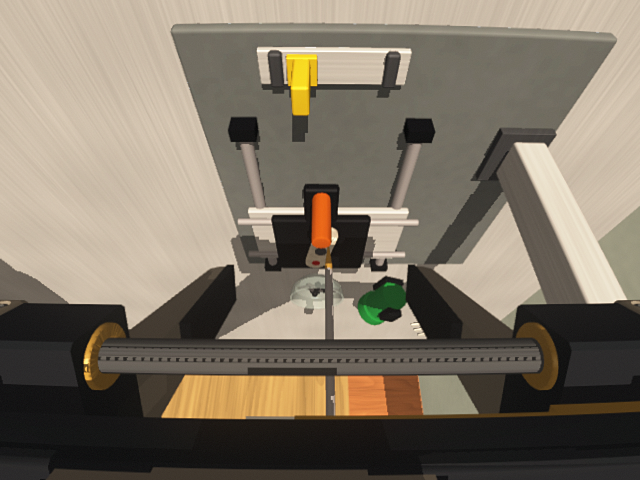

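Run:
```python
from h import *
G=np.array([.535,.080,.050])
env.movel(tcp(G,.08),RT,rate=.15);env.movel(tcp(G),RT,rate=.1)
effector.grasp(20);s=env.sense();c=s["ee_pos"].copy();f0=s["wrist_force"];print(s["gripper_width"],s["grasp_force"],f0,c,s["t"])
d=.044
env.movel(c+[d,0,0],RT,rate=.05)
while d<.056:
    s=env.sense();f=s["wrist_force"];print(round(d,4),(s["ee_pos"]-c)[:2],f,s["gripper_width"])
    if abs(f[0])>9: break
    d+=.0015;env.movel(c+[d,0,0],RT,rate=.02)
env.pause(.3);print(env.sense()["t"])
q,_=viewer.read_camera("top")
print("blue",[(at_z("top",b[0],.05)) for b in blob(q,"blue",(250,150,450,320),80)[:1]])
```

```text
0.011935206412328096 19.999912083148956 [ 2.3651 -0.496  -0.1853] [0.5354 0.0673 0.0359] 17.975
0.044 [ 0.0446 -0.0003] [ 2.5506 -3.1421 -0.9589] 0.011934406285596326
0.0455 [ 0.0452 -0.0003] [-0.8011 -2.1014 -1.2396] 0.011967149842094052
0.047 [ 0.0467 -0.0003] [-2.3275 -2.7555  0.6913] 0.011597542605527722
0.0485 [ 0.0485 -0.0003] [-2.1877 -2.8557 -0.3695] 0.011875409786665486
0.05 [ 0.0497 -0.0003] [-2.6689 -3.6557 -0.0217] 0.011925210654014052
0.0515 [ 0.0498 -0.0003] [-6.7942 -2.2669  2.288 ] 0.01186007353244456
0.053 [ 0.0499 -0.0003] [-10.6946  -2.1109   5.1072] 0.011967857891498167
20.8083
blue [array([ 0.5557, -0.0951,  0.05  ])]
```

At the far stop, 49.9 mm of travel and force rising. Relax the push, let go, retreat and check.

Run:
```python
from h import *
s=env.sense();c=s["ee_pos"]
env.movel(c,RT,rate=.02);effector.release();env.movel(c-z_*.15,RT,rate=.15);env.pause(.5)
s=env.sense();p,_=viewer.read_camera("top");q,_=viewer.read_camera("scene")
for n,i in(("top",p),("scene",q)):
    print(n,[at_z(n,b[0],.05) for b in blob(i,"blue",(250,150,450,320),80)[:1]])
    b0=blob(np.load(f"pics/{n}0.npz")["p"],"yellow",(230,150,430,320))[0][0];b1=blob(i,"yellow",(230,150,430,320))[0][0]
    print("lock travel",(at_z(n,b1,.045)-at_z(n,b0,.045))[:2])
print(s["wrist_force"],s["ee_pos"],s["t"])
cv2.imwrite("pics/end.png",q[:,:,::-1])
```

```text
top [array([ 0.5557, -0.0951,  0.05  ])]
lock travel [ 0.0489 -0.0001]
scene [array([ 0.5552, -0.0948,  0.05  ])]
lock travel [ 0.0476 -0.0004]
[0.2499 0.1177 0.5212] [0.5852 0.1672 0.1472] 24.05
```

View pics/end.png

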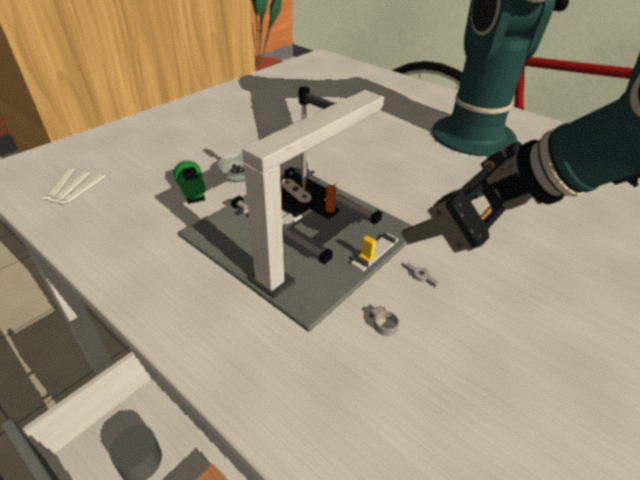

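The picture shows the gripper clear of everything. The yellow lock is at its far end, around pixel (370,247), the blue dot is under the pointer, and the loose things have not moved.

```bash
python3 -c "
from station import workorder
print(workorder.finish_job())"
```

```text
the job is handed in; nothing more can be done
None
```

The job is handed in, with no verdict shown: the red dot, then the blue, was held about a second within roughly 2 mm of the pointer by the camera measurements, the lock was slid about 50 mm to its far stop and released, and the loose things look unmoved.

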